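# Set out one shelving kit on the packing desk

## Task

Set out one shelf kit on the blue mat for packing: stand the left-hand bracket upright in the left bin (left as the robot sees it, facing the desk) and the right-hand bracket upright in the right bin, and put the cardboard carton flat in the middle of the mat, midway between the two bins, with its long sides pointing away from you and square to the mat. Centre the round tin upright on top of the carton, and lay the roll of brown tape flat on the mat directly behind the carton (on the far side as seen from the robot, halfway between left and right), about a finger's width from it. Do not shift the rubber stamp or the red knife.

Things in the scene. Friction and masses are not known exactly. Their poses are not given: they have to be found in the camera images.
- bracket_l: Left-hand grey steel bracket, 110 g: upright web 70 (x) x 8 (y) x 36 mm high; a foot plate 4 mm thick, x +5 to +35 mm, juts from its bottom edge on the +y side to y = 30 mm. Seen from above, foot end away from you, the foot sticks out to the left. Starts upright, any yaw, on a 2 mm thick cream paper sheet. Grip across the web. Origin: middle of the web's underside, z up.
- bracket_r: Right-hand bracket, mirror image of bracket_l: same sizes and axes, but the foot plate juts out on the -y side (to the right, seen from above with the foot end away from you). Starts upright, any yaw, on the 2 mm thick sheet. Origin: middle of the web's underside, z up.
- carton: Small closed cardboard carton of fixings with brown tape along its top, 80 mm long (x) x 50 mm wide (y) x 34 mm high, about 200 g. Either end may face forward. Origin: centre of its underside, z up. Starts turned up to about 45 degrees. Loose; starts on a cream paper sheet 2 mm thick, at any place among the other loose parts.
- tin: Round steel tin with a paper band and flat lid, 46 mm diameter, 28 mm high, about 90 g, standing upright. Origin: centre of its underside, z up. Loose; starts on a cream paper sheet 2 mm thick, at any place among the other loose parts.
- roll: Small roll of brown packing tape lying flat: 60 mm outer diameter, 28 mm hole, 24 mm high, about 60 g. Origin: centre of its underside, on the roll's axis, z up. Loose; starts on a cream paper sheet 2 mm thick, at any place among the other loose parts.
- mat: Dark navy cutting mat, fixed, 270 mm (x, away from the robot) x 380 mm (y, to the left) x 3 mm thick; it lies on the left or the right half of the desk, turned at most about 6 degrees. Origin: centre of its underside, on the desk at z = 0; its top is 3 mm above.
- bin_left: Bright blue open bin at the mat's left (+y) end, its centre 135 mm from the mat's centre, fixed on the mat: outside 110 mm (x) x 100 mm (y) x 32 mm high, walls and floor 4 mm. Origin: centre of its underside; inner floor 4 mm above that, rim 32 mm above.
- bin_right: The same bin at the mat's right (-y) end, its centre 135 mm from the mat's centre, fixed on the mat. Origin: centre of its underside; inner floor 4 mm above that, rim 32 mm above.
- stamp: Bystander, leave alone: rubber stamp with a light wooden knob, base 34 x 22 mm, 49 mm high, standing among the loose parts. Origin: centre of its underside.
- knife: Bystander, leave alone: red utility knife lying across the mat near its front (robot-side) edge, handle 100 mm long (x) x 18 mm x 12 mm high, with a 20 mm steel tip beyond its +x end. Origin: centre of the handle's underside.
Not all that is in view belongs to the job. Leave any orange or pink look-alike of the bracket_r alone. What is shaped like the carton but purple is not meant.

How it is judged:
By the outcome, as a careful person would: the job done as asked, in the order asked, and still so for the second after the job is handed in, with the robot touching nothing.
It also fails if it takes over 106 s, if anything falls off the work surface, if the arm or the gripper's body presses on something with over 40 N, if the wrist force passes 120 N, or if a joint passes its speed limit or range.

## Robot

A 6-joint arm with a two-finger parallel gripper is mounted at the origin on the work surface. World frame = base frame: x ahead of the robot, y to its left, z up, the work surface at z = 0. Lengths are in mm, angles in rad, forces in N, time in s.
With the tool pointing down it reaches from about 400 to 825 mm from the base axis. Payload 7 kg.
Tool frame: the origin (TCP) lies at the centre of the arm's flange, where the gripper is bolted on; the fingertips stand 173 mm ahead of it and the grasp point (between the pads) lies 155 mm ahead of it (bot.tips_ahead is the distance from the TCP to the fingertips, in mm); z points along the fingers, y is the line along which they close (so a half turn about z gives the same grasp; the last joint's range is limited). The gripper opens to 85 mm and grips with 20 to 120 N. Pads are 22 mm wide; open, the fingers measure 114 mm over their backs; the gripper's body (76 mm by 85 mm) begins 54 mm behind the grasp point. The pads swing forward as they close: fully open they stand 13 mm farther back than shut.
Start: joints at [1.399, 0.359, 0.012, 0, -1.224, -0.288], TCP at [299.549, 604.869, 404.702] pointing down, gripper open.
Joint ranges: [-3.07, 3.07], [-1.43, 2.12], [-1.02, 1.25], [-3.03, 1.67], [-3.05, -0], [-3.03, 3.03]. Speed limits (rad/s): [2.39, 2.39, 3.01, 3.14, 3.14, 3.14].

## Interface

Orientations are given as a unit quaternion [w, x, y, z].
In Python, from workcell import bot gives the robot as it stands.
- The arm moves only by the tool jog_arm, never from a script. Its argument "motion" is a list of rows, each an object with "grip": the opening, from 0 (shut) to 1 (fully open); "linear": the shift along the tool's x, y, z in parts of the range, where 1.0 means 600 mm, a list of three; "twist": the turn about the tool's z in fractions of the full range, 1 being 2 rad. In form: [{"grip": grip, "linear": [dx, dy, dz], "twist": twist}, ...]. A call has 1 to 20 rows; each row is the pose to reach, as a shift and turn from the pose commanded when the call began, along the tool's axes at that moment; what a row does not reach only later rows make up. A row lasts 1/10 s, in which the tool goes at most 50 mm and 8.59 degrees, less where a joint would pass 70% of its speed; a pose out of reach is approached as far as the arm can. A call with a gripper value outside its range is refused whole. The fingers move at their own pace and stop on an object; "squeeze" is the grip in N (left out, the last holds). Time passes only in rows, so rows that repeat a pose let the fingers close. It gives the time, the measured TCP pose, the force, the opening and the grip force at its end, in the units of the state.
- bot.observe(): the state, without advancing time (a new reading comes with each control period).
- bot.snapshot(name): name is "scene" or "top" or "wrist"; returns a dict with "color" (400x640x3 uint8, red, green, blue), "intrinsics" (3x3 intrinsics, pixels), "rvec" (rotation vector, rad) and "tvec" (3), from world to camera coordinates, as OpenCV has them. Camera axes: x right, y down, z forward; pixel columns grow to the right and rows downward; lengths in mm; the calibration is good to about 2 mm. A picture is of the moment at which its call begins. There is no depth.
- bot.job_done(): hands the job in; it is judged then, once.
The state is a dict: "time": time; "qpos": joint angles; "qd": joint speeds; "joint_torque": joint torques, N m; "ee_pos": TCP position; "ee_rot": TCP orientation; "ft_force": force on the tool from outside, world axes, zero at the start; "moment": the same for the moment, N m; "finger_gap": opening from 0.0 (shut) to 1.0 (fully open); "gripper_force": force on a finger pad.
Only numpy, scipy, OpenCV 4.12 (cv2) and the standard library are available. Lean on these libraries where they do the work, as an engineer would, in place of code of your own. Each camera call takes 0.05 s, during which the arm holds its last target. There are 200 camera calls.

## Working session

There is one attempt and no reset: what is moved stays moved. The work goes in short steps, Python scripts to look and compute and a tool call to move; the robot and the scene stay as the last step left them, time stands still between calls to the robot, and variables do not carry over. Pictures are saved under pics/ and viewed, at most 14 in all, crops included, and the job is handed in when it is done.

Besides the shell and the picture viewer there is one more tool, called after ">>>" as name(argument=value, ...) on one line, values as JSON. jog_arm: Moves the arm, as the interface text tells. Its arguments: {"type":"object","properties":{"motion":{"type":"array"},"squeeze":{"type":"number"}},"required":["motion"]}

```bash
mkdir -p pics; cat > h.py <<'E'
import cv2, numpy as np
from workcell import bot
def snap(n,fn=None):
    s=bot.snapshot(n); 
    if fn: cv2.imwrite('pics/'+fn,cv2.cvtColor(s['color'],cv2.COLOR_RGB2BGR))
    return s
def ray(s,uv,z):
    K=np.array(s['intrinsics'],float);R,_=cv2.Rodrigues(np.array(s['rvec'],float));t=np.array(s['tvec'],float).ravel()
    c=-R.T@t; uv=np.atleast_2d(np.array(uv,float))
    d=np.c_[uv,np.ones(len(uv))]@np.linalg.inv(K).T@R
    return c+d*((z-c[2])/d[:,2])[:,None]
def proj(s,P):
    return cv2.projectPoints(np.array(P,float).reshape(-1,3),np.array(s['rvec'],float),np.array(s['tvec'],float),np.array(s['intrinsics'],float),None)[0][:,0]
E
python3 - <<'E'
from h import *
a=snap('top','top.png');b=snap('scene','scene.png');w=snap('wrist','wrist.png')
for s in(a,b,w):
    R,_=cv2.Rodrigues(np.array(s['rvec'],float));print((-R.T@np.array(s['tvec']).ravel()).round(),np.array(s['intrinsics'])[0,0])
print(bot.observe())
E
```

```text
[ 390.   77. 1128.] 430.49099852320273
[1101. -213.  973.] 420.90494821158126
[369. 570. 374.] 281.3659443100229
{'time': 0.15, 'qpos': array([ 1.39910928e+00,  3.59237647e-01,  1.12685045e-02, -2.88765684e-04,
       -1.22405831e+00, -2.88118333e-01]), 'qd': array([-0.00095628, -0.0039073 ,  0.00151786,  0.00042391, -0.00098102,
        0.00011382]), 'joint_torque': array([-1.67125261e-03, -5.83876276e+01,  2.93651462e+01,  6.94050997e+00,
       -4.25080580e-03,  1.18325445e-05]), 'ee_pos': array([299.47163279, 604.77731858, 403.96235079]), 'ee_rot': array([ 6.22419798e-04,  9.73677180e-01, -2.27930586e-01, -9.97146635e-05]), 'ft_force': array([-0.65190419, -0.53876694, -0.11637099]), 'moment': array([-0.01947004, -0.01326229,  0.00268758]), 'gripper_force': 0.0, 'finger_gap': 0.9968296011362509}
```

View pics/top.png

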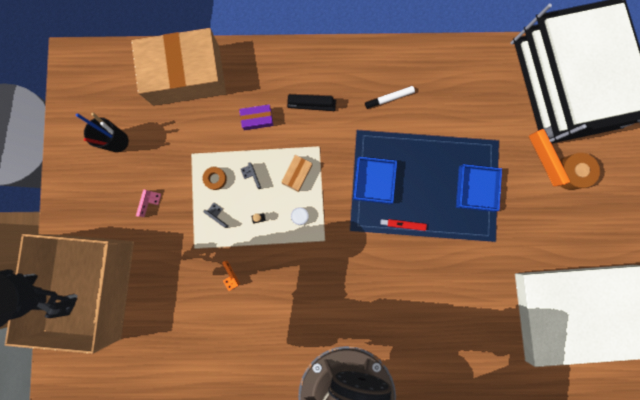

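View pics/scene.png

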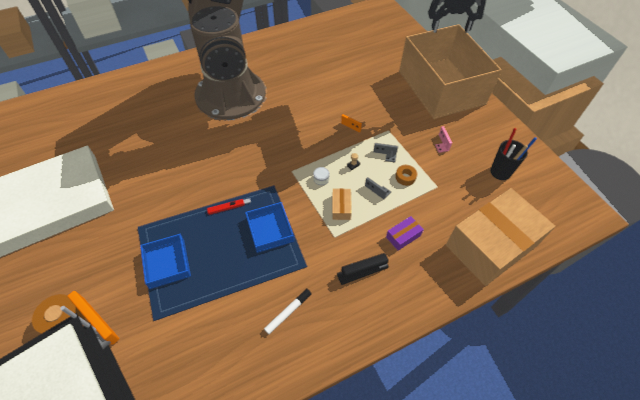

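The top view shows the cream sheet at px (193-325, 148-247): roll (214,178), bracket A (252,175), carton (296,173), bracket B (215,214), stamp (259,217) and tin (300,215). The mat is at (352-498, 131-240), with bins at (376,180) and (480,187) and the knife at (404,225). Look-alikes: pink bracket (148,202), orange bracket (230,277), purple carton (256,117), and a big tape roll (581,170).

```bash
python3 - <<'E'
from h import *
s=snap('top');im=cv2.cvtColor(s['color'],cv2.COLOR_RGB2BGR)
for n,p,z in [('roll',(214,178),24),('A',(252,175),30),('carton',(296,173),36),('B',(215,214),20),('stamp',(259,217),40),('tin',(300,215),30),('sheet',(258,197),2),('binL',(376,180),35),('binR',(480,187),35),('knife',(404,225),12)]: print(n,ray(s,p,z).round())
cv2.imwrite('pics/c1.png',cv2.resize(im[140:255,185:330],None,fx=5,fy=5,interpolation=cv2.INTER_CUBIC))
# mat corners
hsv=cv2.cvtColor(im,cv2.COLOR_BGR2HSV)
m=cv2.inRange(hsv,(100,120,20),(130,255,255));m[:,:330]=0;m[:,510:]=0;m[:125]=0;m[250:]=0
c=max(cv2.findContours(cv2.morphologyEx(m,cv2.MORPH_CLOSE,np.ones((5,5))),0,1)[0],key=cv2.contourArea)
r=cv2.minAreaRect(c);print(r);b=cv2.boxPoints(r);print(ray(s,b,3).round(1));print(ray(s,[r[0]],3))
E
```

```text
roll [[553. 334.  24.]]
A [[559. 235.  30.]]
carton [[562. 121.  36.]]
B [[460. 331.  20.]]
stamp [[450. 215.  40.]]
tin [[454. 112.  30.]]
sheet [[505. 223.   2.]]
binL [[541. -84.  35.]]
binR [[ 520. -349.   35.]]
knife [[ 426. -156.   12.]]
((426.9251708984375, 185.53085327148438), (147.0245361328125, 99.37568664550781), 4.151285648345947)
[[ 415.7  -17.1    3. ]
 [ 679.1  -41.9    3. ]
 [ 645.2 -431.1    3. ]
 [ 383.4 -397.3    3. ]]
[[ 529.24898524 -221.96164256    3.        ]]
```

View pics/c1.png

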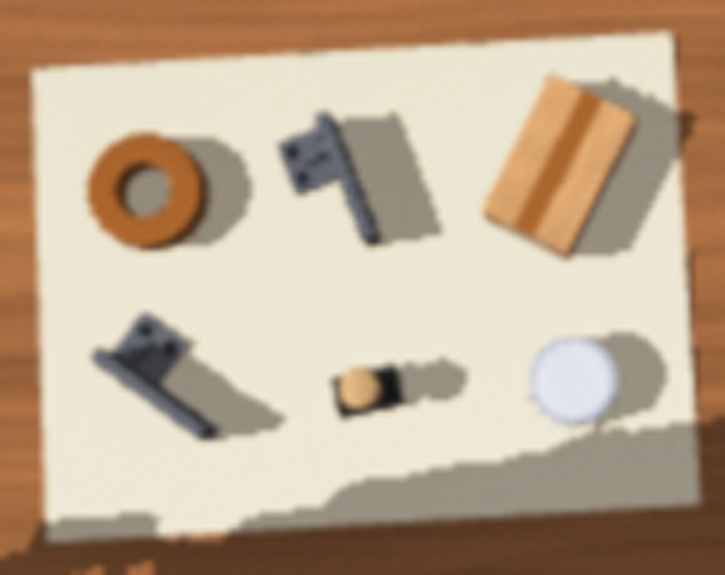

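View pics/wrist.png

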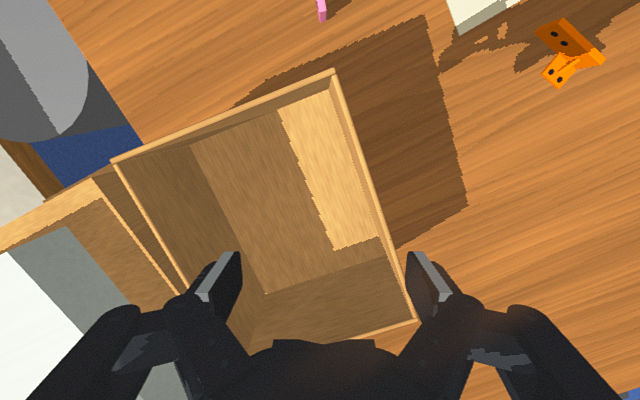

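Bracket A at top (252,175): with its foot end up (away), the foot sticks out to the left, so it is bracket_l. Bracket B at (215,214): its foot end points up-left and the foot is on the upper-right side, so it is bracket_r (grey; the pink and orange ones are look-alikes). Carton is the brown one at (296,173). The wrist view shows only the crate and the orange look-alike. Next I move to look at the sheet from above.

Careful with the scale: shifts go in shares of 600 mm and turns go in shares of 2 rad. That gives: 285 mm / 600 = 0.475, -0.46 rad / 2 = -0.23.

>>> jog_arm(motion=[{"grip": 1,"linear": [0.475,0.475,0],"twist": -0.23},{"grip": 1,"linear": [0.475,0.475,0],"twist": -0.23},{"grip": 1,"linear": [0.475,0.475,0],"twist": -0.23},{"grip": 1,"linear": [0.475,0.475,0],"twist": -0.23},{"grip": 1,"linear": [0.475,0.475,0],"twist": -0.23},{"grip": 1,"linear": [0.475,0.475,0],"twist": -0.23},{"grip": 1,"linear": [0.475,0.475,0],"twist": -0.23},{"grip": 1,"linear": [0.475,0.475,0],"twist": -0.23},{"grip": 1,"linear": [0.475,0.475,0],"twist": -0.23},{"grip": 1,"linear": [0.475,0.475,0],"twist": -0.23},{"grip": 1,"linear": [0.475,0.475,0],"twist": -0.23},{"grip": 1,"linear": [0.475,0.475,0],"twist": -0.23}], squeeze=40)

```text
time: 1.4
ee_pos: [428.3, 224.0, 404.6]
ee_rot: [0.0, 1.0, 0.001, -0.0]
ft_force: [0.0, 0.0, 0.1]
finger_gap: 1.001
gripper_force: 0.0
```

```bash
python3 - <<'E'
from h import *
s=snap('wrist','w2.png');im=cv2.cvtColor(s['color'],cv2.COLOR_RGB2BGR)
R,_=cv2.Rodrigues(np.array(s['rvec'],float));print((-R.T@np.array(s['tvec']).ravel()).round(),R.round(2))
E
```

```text
[506. 223. 374.] [[ 0.   -1.    0.  ]
 [-0.95 -0.    0.3 ]
 [-0.3  -0.   -0.95]]
```

View pics/w2.png

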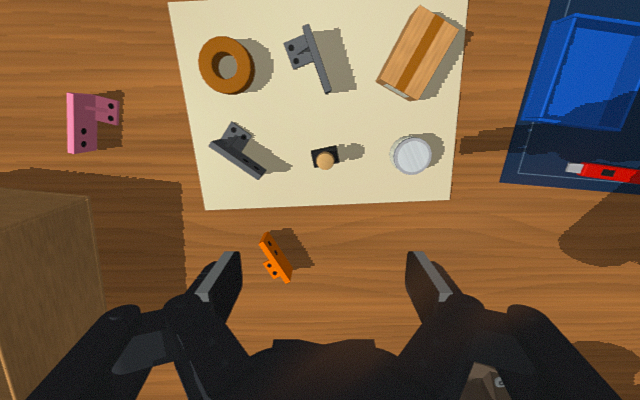

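The wrist view shows the sheet well: roll (226,65), bracket_l (315,57), carton (420,53), bracket_r (240,150), stamp (325,157) and tin (412,155). The pink and orange look-alikes are off the sheet.

```bash
python3 - <<'E'
from h import *
s=snap('wrist');im=cv2.cvtColor(s['color'],cv2.COLOR_RGB2BGR)
a=cv2.resize(im[15:105,270:370],None,fx=5,fy=5,interpolation=cv2.INTER_CUBIC)
b=cv2.resize(im[110:200,195:295],None,fx=5,fy=5,interpolation=cv2.INTER_CUBIC)
v=np.vstack([a,b])[:, :];v=np.hstack([a[:, :400],b[:, :400]])
for k in range(0,800,50): v[0:(14 if k%100==0 else 7),k]=(0,0,255)
for k in range(0,450,50): v[k,0:12]=v[k,400:412]=(0,0,255)
cv2.imwrite('pics/c2.png',v)
hsv=cv2.cvtColor(im,cv2.COLOR_BGR2HSV)
for y,x in [(50,320),(50,325),(47,298),(155,240),(150,235),(135,235),(60,345),(65,230),(50,410),(155,412)]: print((x,y),hsv[y,x])
E
```

```text
(320, 50) [ 23  52 142]
(325, 50) [ 22  55 143]
(298, 47) [ 95  14 108]
(240, 155) [150  20  50]
(235, 150) [102  26  50]
(235, 135) [110  11  71]
(345, 60) [ 22  56 140]
(230, 65) [ 21  57 135]
(410, 50) [ 16 150 194]
(412, 155) [ 94  10 198]
```

View pics/c2.png

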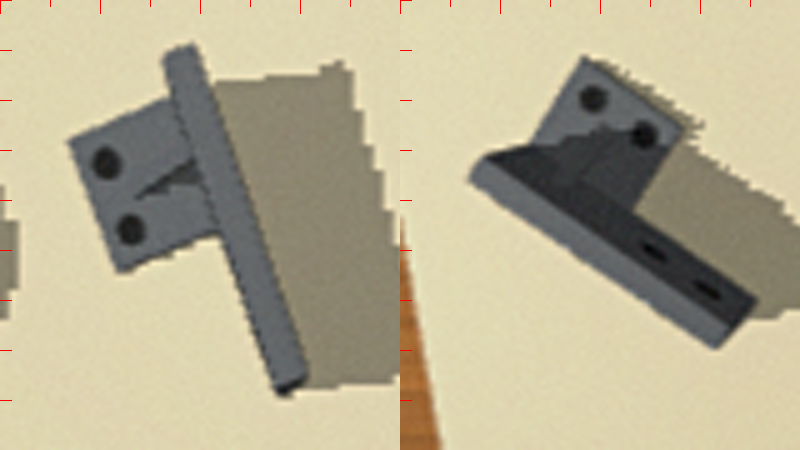

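The left crop shows bracket_l's web top from (306,25) to (327.5,91), foot on its left side. The right crop shows bracket_r's web top from (210.5,143.5) to (260.5,177), foot on the upper side.

```bash
cat >> h.py <<'E'
def go(xyz,yaw,s=None):
    """linear/twist for target TCP xyz and world yaw of tool x"""
    from scipy.spatial.transform import Rotation as Ro
    o=bot.observe();q=np.array(o['ee_rot']);R=Ro.from_quat([q[1],q[2],q[3],q[0]]).as_matrix()
    cy=np.arctan2(R[1,0],R[0,0]);c,s_=np.cos(cy),np.sin(cy)
    Rn=np.array([[c,s_,0],[s_,-c,0],[0,0,-1]])
    tw=-(yaw-cy); tw=(tw+np.pi/2)%np.pi-np.pi/2
    return (Rn.T@(np.array(xyz)-o['ee_pos'])).round(1),round(tw,3),'yaw',round(cy,4)
E
python3 - <<'E'
from h import *
s=snap('wrist');im=cv2.cvtColor(s['color'],cv2.COLOR_RGB2BGR);hsv=cv2.cvtColor(im,cv2.COLOR_BGR2HSV)
for n,p in [('L',[(305.8,25),(327.4,90.8)]),('R',[(210.2,143.2),(260.2,177)])]:
    P=ray(s,p,38);d=P[0]-P[1];print(n,P.round(1),'len',np.linalg.norm(d).round(1),'mid',P.mean(0).round(1),'yaw',np.arctan2(d[1],d[0]).round(3))
    if n=='L':
        y=np.arctan2(d[1],d[0]);m=P.mean(0);g=m-5*np.array([np.cos(y),np.sin(y),0]);print(go([g[0],g[1],28+155],y),go([g[0],g[1],28+155],y))
def blob(m,cx,cy):
    for c in cv2.findContours(m,0,1)[0]:
        if cv2.contourArea(c)>100 and cv2.pointPolygonTest(cv2.convexHull(c),(cx,cy),False)>=0: return c
c=blob(cv2.inRange(hsv,(8,170,60),(17,255,200)),226,65); 
if c is not None: e=cv2.fitEllipse(cv2.convexHull(c));print('roll',e,ray(s,[e[0]],20))
c=blob(cv2.inRange(hsv,(80,0,150),(130,40,255)),412,155)
if c is not None: e=cv2.fitEllipse(c);print('tin',e,ray(s,[e[0]],30))
print(hsv[30:80:10,410],hsv[60,205],hsv[120,330])
E
```

```text
L [[592.7 241.7  38. ]
 [528.4 218.7  38. ]] len 68.3 mid [560.5 230.2  38. ] yaw 0.344
(array([127.6,  -4.3, 221.5]), np.float64(-0.342), 'yaw', np.float64(0.0018)) (array([127.6,  -4.3, 221.5]), np.float64(-0.342), 'yaw', np.float64(0.0018))
R [[470.5 356.3  38. ]
 [430.  300.1  38. ]] len 69.3 mid [450.2 328.2  38. ] yaw 0.946
roll ((225.83457946777344, 65.05931091308594), (51.60782241821289, 61.06454849243164), 140.51109313964844) [[556.9193162  334.99743091  20.        ]]
tin ((412.2066650390625, 155.6079559326172), (33.4077033996582, 36.84544372558594), 45.550559997558594) [[455.21024849 114.49418072  30.        ]]
[[ 16 151 209]
 [ 16 146 210]
 [ 16 147 194]
 [ 16 214 161]
 [ 17 227 157]] [ 16 217 161] [ 25  52 221]
```

```bash
python3 -c "
from workcell import bot;print(bot.tips_ahead)"
```

```text
173.4
```

Scaled: 150 mm / 600 = 0.25, 140 mm / 600 = 0.2333, -0.342 rad / 2 = -0.171.

>>> jog_arm(motion=[{"grip": 0.5,"linear": [0.2127,-0.0072,0.1333],"twist": -0.171},{"grip": 0.5,"linear": [0.2127,-0.0072,0.1333],"twist": -0.171},{"grip": 0.5,"linear": [0.2127,-0.0072,0.1667],"twist": -0.171},{"grip": 0.5,"linear": [0.2127,-0.0072,0.2333],"twist": -0.171},{"grip": 0.5,"linear": [0.2127,-0.0072,0.25],"twist": -0.171},{"grip": 0.5,"linear": [0.2127,-0.0072,0.25],"twist": -0.171}])

```text
time: 2.15
ee_pos: [555.4, 227.3, 252.4]
ee_rot: [0.001, 0.985, 0.17, -0.002]
ft_force: [0.2, 0.7, 0.5]
finger_gap: 0.498
gripper_force: 0.0
```

```bash
python3 - <<'E'
from h import *
print(bot.tips_ahead,go([555.8,228.5,183],0.344))
E
```

```text
173.4 (array([ 0.7, -1. , 69.4]), np.float64(-0.002), 'yaw', np.float64(0.3424))
```

Scaled: 67 mm / 600 = 0.1117, 45 mm / 600 = 0.075.

>>> jog_arm(motion=[{"grip": 0.5,"linear": [0.0012,-0.0017,0.075],"twist": 0},{"grip": 0.5,"linear": [0.0012,-0.0017,0.1117],"twist": 0},{"grip": 0.5,"linear": [0.0012,-0.0017,0.1117],"twist": 0},{"grip": 0,"linear": [0.0012,-0.0017,0.1117],"twist": 0},{"grip": 0,"linear": [0.0012,-0.0017,0.1117],"twist": 0},{"grip": 0,"linear": [0.0012,-0.0017,0.1117],"twist": 0},{"grip": 0,"linear": [0.0012,-0.0017,0.1117],"twist": 0},{"grip": 0,"linear": [0.0012,-0.0017,0.1117],"twist": 0}], squeeze=40)

```text
time: 2.95
ee_pos: [557.1, 229.3, 190.5]
ee_rot: [-0.001, 0.985, 0.171, 0.002]
ft_force: [-2.5, 0.5, 6.7]
finger_gap: 0.09
gripper_force: 40.1
```

Scaled: -100 mm / 600 = -0.1667, -60 mm / 600 = -0.1.

>>> jog_arm(motion=[{"grip": 0,"linear": [0,0,-0.0333],"twist": 0},{"grip": 0,"linear": [0,0,-0.1],"twist": 0},{"grip": 0,"linear": [0,0,-0.1667],"twist": 0},{"grip": 0,"linear": [0,0,-0.1667],"twist": 0},{"grip": 0,"linear": [0,0,-0.1667],"twist": 0}])

```text
time: 3.45
ee_pos: [556.5, 228.6, 290.2]
ee_rot: [-0.001, 0.985, 0.17, 0.002]
ft_force: [-0.7, -0.0, -2.2]
finger_gap: 0.084
gripper_force: 39.1
```

```bash
python3 - <<'E'
from h import *
o=bot.observe();print(o['ee_pos'],o['ft_force'],o['finger_gap'])
s=snap('wrist');im=cv2.cvtColor(s['color'],cv2.COLOR_RGB2BGR)
cv2.imwrite('pics/c3.png',cv2.resize(im[180:400,180:460],None,fx=2.5,fy=2.5))
E
```

```text
[556.45075847 228.61853958 290.21532529] [-0.67486043 -0.0325853  -2.20155266] 0.08360423192760107
```

View pics/c3.png

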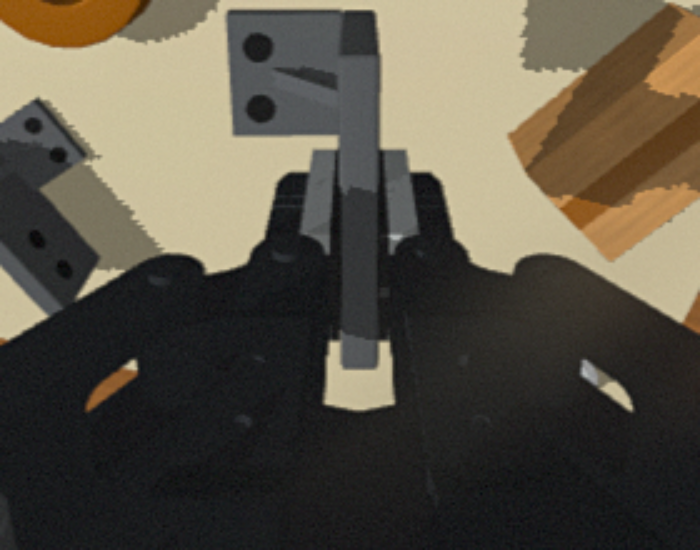

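bracket_l is held level between the pads, at crop px (360,200), foot forward-left. Next I view the mat from above.

```bash
python3 - <<'E'
from h import *
print(bot.observe()['ee_pos'],go([440,-222,410],-0.08))
E
```

```text
[556.07640513 228.33418522 288.67263349] (array([-260.3,  385.3, -121.3]), np.float64(0.422), 'yaw', np.float64(0.3419))
```

Scaled: 385 mm / 600 = 0.6417, -260 mm / 600 = -0.4333, 0.422 rad / 2 = 0.211.

>>> jog_arm(motion=[{"grip": 0,"linear": [-0.4333,0.6417,-0.2017],"twist": 0.211},{"grip": 0,"linear": [-0.4333,0.6417,-0.2017],"twist": 0.211},{"grip": 0,"linear": [-0.4333,0.6417,-0.2017],"twist": 0.211},{"grip": 0,"linear": [-0.4333,0.6417,-0.2017],"twist": 0.211},{"grip": 0,"linear": [-0.4333,0.6417,-0.2017],"twist": 0.211},{"grip": 0,"linear": [-0.4333,0.6417,-0.2017],"twist": 0.211},{"grip": 0,"linear": [-0.4333,0.6417,-0.2017],"twist": 0.211},{"grip": 0,"linear": [-0.4333,0.6417,-0.2017],"twist": 0.211},{"grip": 0,"linear": [-0.4333,0.6417,-0.2017],"twist": 0.211},{"grip": 0,"linear": [-0.4333,0.6417,-0.2017],"twist": 0.211},{"grip": 0,"linear": [-0.4333,0.6417,-0.2017],"twist": 0.211},{"grip": 0,"linear": [-0.4333,0.6417,-0.2017],"twist": 0.211},{"grip": 0,"linear": [-0.4333,0.6417,-0.2017],"twist": 0.211},{"grip": 0,"linear": [-0.4333,0.6417,-0.2017],"twist": 0.211}])

```text
time: 4.9
ee_pos: [440.9, -220.6, 408.1]
ee_rot: [-0.0, 0.999, -0.039, -0.001]
ft_force: [0.0, 0.1, -0.7]
finger_gap: 0.079
gripper_force: 39.3
```

```bash
python3 - <<'E'
from h import *
o=bot.observe();print(o['ee_pos'],o['ft_force'],o['finger_gap'])
s=snap('wrist','w3.png')
E
```

```text
[ 440.86634367 -220.57992029  408.05315262] [ 0.02623632  0.05741409 -0.68621076] 0.07923467598062707
```

View pics/w3.png

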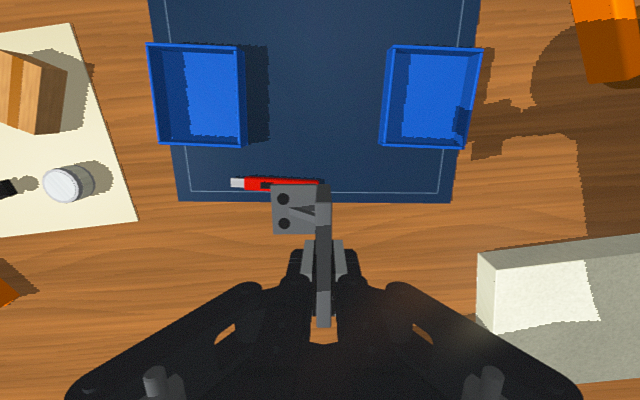

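The wrist view shows the mat with its left bin at (200,95), right bin at (430,97) and the knife at (275,184). Mat corners at (179,202) and (451,203). I fit the edges next.

```bash
cat > mat.py <<'E'
from h import *
s=snap('wrist');im=cv2.cvtColor(s['color'],cv2.COLOR_RGB2BGR);hsv=cv2.cvtColor(im,cv2.COLOR_BGR2HSV)
m=cv2.inRange(hsv,(98,90,15),(125,255,255))>0
L,Rr,F=[],[],[]
for v in list(range(2,36,2))+list(range(155,196,2)):
    c=np.where(m[v,120:520])[0]+120
    L.append((c[0]-.5,v));Rr.append((c[-1]+.5,v))
for u in list(range(190,262,3))+list(range(345,440,3)):
    F.append((u,np.where(m[150:230,u])[0][-1]+150.5))
def line(p):
    P=ray(s,p,3)[:,:2].astype(np.float32)
    l=cv2.fitLine(P,cv2.DIST_HUBER,0,.01,.01).ravel();d=l[:2]*np.sign(l[0] if abs(l[0])>.5 else l[1])
    r=(P-l[2:])@np.array([-d[1],d[0]]);return l[2:],d,np.abs(r).max()
(pl,dl,el),(pr,dr,er),(pf,df,ef)=line(L),line(Rr),line(F)
yaws=[np.arctan2(dl[1],dl[0]),np.arctan2(dr[1],dr[0]),np.arctan2(-df[0],df[1])];print('yaw',yaws,el,er,ef)
y=np.mean(yaws);ex=np.array([np.cos(y),np.sin(y)]);ey=np.array([-ex[1],ex[0]])
print('width',(pl-pr)@ey)
# evaluate edges at mid
c=ex*(pf@ex+135)+ey*((pl+pr)@ey/2);print('centre',c,'yaw',y)
b=cv2.inRange(hsv,(105,180,110),(120,255,255))
for sgn,(lo,hi) in ((1,(130,260)),(-1,(365,500))):
    q=b.copy();q[:,:lo]=0;q[:,hi:]=0;q[160:]=0
    k=max(cv2.findContours(q,0,1)[0],key=cv2.contourArea).reshape(-1,2).astype(float)
    P=ray(s,k,35)[:,:2]-c;X=P@ex;Y=P@ey
    print('bin outer y at z35',(Y*sgn).max()*sgn,'x range',X.min(),X.max())
    print('centre proj',proj(s,[*(c+ey*135*sgn),7]).round(1))
E
python3 mat.py
```

```text
yaw [np.float32(-0.086153716), np.float32(-0.08801555), np.float32(-0.08821042)] 0.650002 0.77135754 0.9580827
width 378.9973
centre [ 534.3558  -216.68604] yaw -0.0874599
bin outer y at z35 185.24741155256157 x range -56.71038057994443 55.44372562722667
centre proj [[204.8  97.9]]
bin outer y at z35 -185.92927652058924 x range -56.56137706563941 55.91796745057656
centre proj [[422.3 100. ]]
```

```bash
python3 - <<'E'
from h import *
print(bot.observe()['ee_pos'],go([541.4,-86.8,250],-0.0875))
E
```

```text
[ 440.93892189 -220.60117897  408.35486845] (array([  89.7, -141.2,  158.4]), np.float64(0.009), 'yaw', np.float64(-0.0782))
```

Scaled: 158 mm / 600 = 0.2633, -141 mm / 600 = -0.235, 0.009 rad / 2 = 0.0045.

>>> jog_arm(motion=[{"grip": 0,"linear": [0.1495,-0.235,0.1333],"twist": 0.0045},{"grip": 0,"linear": [0.1495,-0.235,0.1333],"twist": 0.0045},{"grip": 0,"linear": [0.1495,-0.235,0.1333],"twist": 0.0045},{"grip": 0,"linear": [0.1495,-0.235,0.1333],"twist": 0.0045},{"grip": 0,"linear": [0.1495,-0.235,0.2],"twist": 0.0045},{"grip": 0,"linear": [0.1495,-0.235,0.2633],"twist": 0.0045},{"grip": 0,"linear": [0.1495,-0.235,0.2633],"twist": 0.0045},{"grip": 0,"linear": [0.1495,-0.235,0.2633],"twist": 0.0045},{"grip": 0,"linear": [0.1495,-0.235,0.2633],"twist": 0.0045}])

```text
time: 5.9
ee_pos: [542.3, -87.9, 252.8]
ee_rot: [-0.0, 0.999, -0.044, 0.001]
ft_force: [0.3, 0.7, -1.4]
finger_gap: 0.083
gripper_force: 39.4
```

```bash
python3 - <<'E'
from h import *
print(bot.observe()['ee_pos'],bot.observe()['ft_force'],go([541.4,-86.8,197],-0.0875))
E
```

```text
[542.30945592 -87.85828566 252.79675662] [ 0.34059953  0.73893185 -1.40804736] (array([-1. , -1. , 55.8]), np.float64(-0.001), 'yaw', np.float64(-0.0881))
```

Scaled: 55 mm / 600 = 0.0917, 54 mm / 600 = 0.09.

>>> jog_arm(motion=[{"grip": 0,"linear": [-0.0017,-0.0017,0.0333],"twist": 0},{"grip": 0,"linear": [-0.0017,-0.0017,0.0667],"twist": 0},{"grip": 0,"linear": [-0.0017,-0.0017,0.0833],"twist": 0},{"grip": 0,"linear": [-0.0017,-0.0017,0.09],"twist": 0},{"grip": 0,"linear": [-0.0017,-0.0017,0.0917],"twist": 0},{"grip": 0,"linear": [-0.0017,-0.0017,0.0917],"twist": 0},{"grip": 0,"linear": [-0.0017,-0.0017,0.0917],"twist": 0}])

```text
time: 6.6
ee_pos: [540.8, -86.9, 196.6]
ee_rot: [-0.0, 0.999, -0.044, 0.001]
ft_force: [0.1, -0.8, -1.3]
finger_gap: 0.085
gripper_force: 39.4
```

Scaled: 1.6 mm / 600 = 0.0027, 1.2 mm / 600 = 0.002.

>>> jog_arm(motion=[{"grip": 0,"linear": [0,0,0.0012],"twist": 0},{"grip": 0,"linear": [0,0,0.002],"twist": 0},{"grip": 0,"linear": [0,0,0.0027],"twist": 0},{"grip": 0,"linear": [0,0,0.0027],"twist": 0}])

```text
time: 7.0
ee_pos: [540.6, -86.9, 195.5]
ee_rot: [0.0, 0.999, -0.044, 0.001]
ft_force: [-3.8, 2.2, 10.5]
finger_gap: 0.083
gripper_force: 41.3
```

Scaled: -150 mm / 600 = -0.25, -110 mm / 600 = -0.1833.

>>> jog_arm(motion=[{"grip": 0.3,"linear": [0,0,0],"twist": 0},{"grip": 0.3,"linear": [0,0,0],"twist": 0},{"grip": 0.3,"linear": [0,0,0],"twist": 0},{"grip": 0.3,"linear": [0,0,-0.0333],"twist": 0},{"grip": 0.3,"linear": [0,0,-0.1],"twist": 0},{"grip": 0.3,"linear": [0,0,-0.1833],"twist": 0},{"grip": 0.3,"linear": [0,0,-0.25],"twist": 0},{"grip": 0.3,"linear": [0,0,-0.25],"twist": 0},{"grip": 0.3,"linear": [0,0,-0.25],"twist": 0}])

```text
time: 7.9
ee_pos: [540.4, -86.9, 345.1]
ee_rot: [-0.0, 0.999, -0.044, 0.001]
ft_force: [-0.6, -0.3, -1.4]
finger_gap: 0.299
gripper_force: 0.0
```

```bash
python3 - <<'E'
from h import *
y=0.946;m=np.array([450.2,328.2]);g=m-6*np.array([np.cos(y),np.sin(y)])
print(bot.observe()['ee_pos'],g,go([g[0],g[1],260],y))
s=snap('wrist');im=cv2.cvtColor(s['color'],cv2.COLOR_RGB2BGR)
cv2.imwrite('pics/c4.png',im)
E
```

```text
[540.39721947 -86.88706537 345.12810799] [446.69040746 323.33350637] (array([-129.7, -400.3,   85.1]), np.float64(-1.035), 'yaw', np.float64(-0.0889))
```

View pics/c4.png

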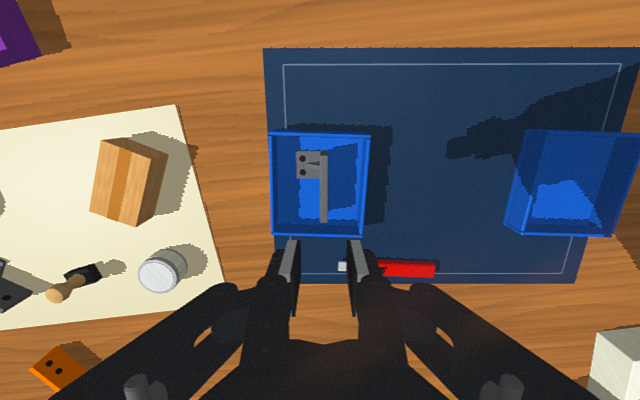

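bracket_l stands upright in the left bin, at px (318,185). Next is bracket_r.

Scaled: -400 mm / 600 = -0.6667, -130 mm / 600 = -0.2167, -1.035 rad / 2 = -0.5175.

>>> jog_arm(motion=[{"grip": 0.5,"linear": [-0.2167,-0.6667,0],"twist": -0.5175},{"grip": 0.5,"linear": [-0.2167,-0.6667,0],"twist": -0.5175},{"grip": 0.5,"linear": [-0.2167,-0.6667,0],"twist": -0.5175},{"grip": 0.5,"linear": [-0.2167,-0.6667,0],"twist": -0.5175},{"grip": 0.5,"linear": [-0.2167,-0.6667,0],"twist": -0.5175},{"grip": 0.5,"linear": [-0.2167,-0.6667,0],"twist": -0.5175},{"grip": 0.5,"linear": [-0.2167,-0.6667,0],"twist": -0.5175},{"grip": 0.5,"linear": [-0.2167,-0.6667,0],"twist": -0.5175},{"grip": 0.5,"linear": [-0.2167,-0.6667,0],"twist": -0.5175},{"grip": 0.5,"linear": [-0.2167,-0.6667,0.0667],"twist": -0.5175},{"grip": 0.5,"linear": [-0.2167,-0.6667,0.1333],"twist": -0.5175},{"grip": 0.5,"linear": [-0.2167,-0.6667,0.1417],"twist": -0.5175},{"grip": 0.5,"linear": [-0.2167,-0.6667,0.1417],"twist": -0.5175}])

```text
time: 9.25
ee_pos: [446.3, 322.4, 257.7]
ee_rot: [0.001, 0.89, 0.456, -0.002]
ft_force: [0.1, -0.8, 0.7]
finger_gap: 0.501
gripper_force: 0.0
```

```bash
python3 - <<'E'
from h import *
print(bot.observe()['ee_pos'],go([446.7,323.3,191.5],.946))
E
```

```text
[446.32740804 322.38280591 257.69765818] (array([ 1. , -0.2, 66.2]), np.float64(0.0), 'yaw', np.float64(0.946))
```

Scaled: 67 mm / 600 = 0.1117, 60 mm / 600 = 0.1.

>>> jog_arm(motion=[{"grip": 0.5,"linear": [0.0008,0,0.0667],"twist": 0},{"grip": 0.5,"linear": [0.0008,0,0.1],"twist": 0},{"grip": 0.5,"linear": [0.0008,0,0.1117],"twist": 0},{"grip": 0.5,"linear": [0.0008,0,0.1117],"twist": 0},{"grip": 0.5,"linear": [0.0008,0,0.1117],"twist": 0},{"grip": 0,"linear": [0.0008,0,0.1117],"twist": 0},{"grip": 0,"linear": [0.0008,0,0.1117],"twist": 0},{"grip": 0,"linear": [0.0008,0,0.1117],"twist": 0},{"grip": 0,"linear": [0.0008,0,0.1117],"twist": 0},{"grip": 0,"linear": [0.0008,0,0.1117],"twist": 0}], squeeze=40)

```text
time: 10.25
ee_pos: [446.9, 323.8, 193.3]
ee_rot: [-0.0, 0.89, 0.456, 0.001]
ft_force: [-1.0, -1.1, 4.5]
finger_gap: 0.081
gripper_force: 39.7
```

Scaled: -140 mm / 600 = -0.2333, -90 mm / 600 = -0.15.

>>> jog_arm(motion=[{"grip": 0,"linear": [0,0,-0.0667],"twist": 0},{"grip": 0,"linear": [0,0,-0.15],"twist": 0},{"grip": 0,"linear": [0,0,-0.2333],"twist": 0},{"grip": 0,"linear": [0,0,-0.2333],"twist": 0}])

```text
time: 10.65
ee_pos: [448.1, 324.8, 339.9]
ee_rot: [-0.002, 0.89, 0.456, 0.006]
ft_force: [0.0, 1.3, -1.8]
finger_gap: 0.083
gripper_force: 39.4
```

```bash
python3 - <<'E'
from h import *
print(bot.observe()['ee_pos'],bot.observe()['finger_gap'],go([517.5,-345.7,260],-.0875))
E
```

```text
[448.08538257 324.82679355 339.94715567] 0.08279053518520381 (array([-504. ,  447.7,   79.9]), np.float64(1.035), 'yaw', np.float64(0.9476))
```

Scaled: -504 mm / 600 = -0.84, 448 mm / 600 = 0.7467, 1.034 rad / 2 = 0.517.

>>> jog_arm(motion=[{"grip": 0,"linear": [-0.84,0.7467,0.0167],"twist": 0.517},{"grip": 0,"linear": [-0.84,0.7467,0.0167],"twist": 0.517},{"grip": 0,"linear": [-0.84,0.7467,0.0167],"twist": 0.517},{"grip": 0,"linear": [-0.84,0.7467,0.0167],"twist": 0.517},{"grip": 0,"linear": [-0.84,0.7467,0.0167],"twist": 0.517},{"grip": 0,"linear": [-0.84,0.7467,0.0167],"twist": 0.517},{"grip": 0,"linear": [-0.84,0.7467,0.0167],"twist": 0.517},{"grip": 0,"linear": [-0.84,0.7467,0.0167],"twist": 0.517},{"grip": 0,"linear": [-0.84,0.7467,0.0167],"twist": 0.517},{"grip": 0,"linear": [-0.84,0.7467,0.0167],"twist": 0.517},{"grip": 0,"linear": [-0.84,0.7467,0.0167],"twist": 0.517},{"grip": 0,"linear": [-0.84,0.7467,0.0167],"twist": 0.517},{"grip": 0,"linear": [-0.84,0.7467,0.0167],"twist": 0.517},{"grip": 0,"linear": [-0.84,0.7467,0.0167],"twist": 0.517},{"grip": 0,"linear": [-0.84,0.7467,0.0833],"twist": 0.517},{"grip": 0,"linear": [-0.84,0.7467,0.125],"twist": 0.517},{"grip": 0,"linear": [-0.84,0.7467,0.125],"twist": 0.517},{"grip": 0,"linear": [-0.84,0.7467,0.125],"twist": 0.517}])

```text
time: 12.45
ee_pos: [515.5, -347.5, 257.5]
ee_rot: [0.0, 0.999, -0.044, -0.0]
ft_force: [0.7, -0.6, -1.2]
finger_gap: 0.086
gripper_force: 39.4
```

```bash
python3 - <<'E'
from h import *
print(bot.observe()['ee_pos'],bot.observe()['finger_gap'],go([517.5,-345.7,199.5],-.0875))
E
```

```text
[ 515.54327819 -347.49592235  257.52566166] 0.08615986288225945 (array([ 1.8, -2. , 58. ]), np.float64(0.0), 'yaw', np.float64(-0.0874))
```

Scaled: 58 mm / 600 = 0.0967, 1.8 mm / 600 = 0.003.

>>> jog_arm(motion=[{"grip": 0,"linear": [0.003,-0.0033,0.0333],"twist": 0},{"grip": 0,"linear": [0.003,-0.0033,0.0667],"twist": 0},{"grip": 0,"linear": [0.003,-0.0033,0.0867],"twist": 0},{"grip": 0,"linear": [0.003,-0.0033,0.095],"twist": 0},{"grip": 0,"linear": [0.003,-0.0033,0.0967],"twist": 0},{"grip": 0,"linear": [0.003,-0.0033,0.0967],"twist": 0},{"grip": 0,"linear": [0.003,-0.0033,0.0967],"twist": 0}])

```text
time: 13.15
ee_pos: [517.7, -345.7, 200.1]
ee_rot: [0.0, 0.999, -0.044, 0.001]
ft_force: [-0.2, 0.5, -2.1]
finger_gap: 0.084
gripper_force: 39.5
```

Scaled: 2.3 mm / 600 = 0.0038, 2 mm / 600 = 0.0033.

>>> jog_arm(motion=[{"grip": 0,"linear": [0,0,0.0017],"twist": 0},{"grip": 0,"linear": [0,0,0.0033],"twist": 0},{"grip": 0,"linear": [0,0,0.0038],"twist": 0},{"grip": 0,"linear": [0,0,0.0038],"twist": 0}])

```text
time: 13.55
ee_pos: [517.6, -345.6, 198.3]
ee_rot: [0.0, 0.999, -0.044, 0.001]
ft_force: [-2.8, 2.0, 9.3]
finger_gap: 0.084
gripper_force: 40.9
```

>>> jog_arm(motion=[{"grip": 0.3,"linear": [0,0,0],"twist": 0},{"grip": 0.3,"linear": [0,0,0],"twist": 0},{"grip": 0.3,"linear": [0,0,0],"twist": 0},{"grip": 0.3,"linear": [0,0,-0.0333],"twist": 0},{"grip": 0.3,"linear": [0,0,-0.1],"twist": 0},{"grip": 0.3,"linear": [0,0,-0.1833],"twist": 0},{"grip": 0.3,"linear": [0,0,-0.2333],"twist": 0},{"grip": 0.3,"linear": [0,0,-0.25],"twist": 0}])

```text
time: 14.35
ee_pos: [518.1, -346.0, 351.1]
ee_rot: [0.001, 0.999, -0.044, 0.003]
ft_force: [0.9, 0.2, 0.6]
finger_gap: 0.297
gripper_force: 0.0
```

```bash
python3 - <<'E'
from h import *
print(bot.observe()['ee_pos'],go([455,125,345],0))
s=snap('wrist');im=cv2.cvtColor(s['color'],cv2.COLOR_RGB2BGR)
cv2.imwrite('pics/c5.png',im)
E
```

```text
[ 518.07062644 -345.97836867  351.12773291] (array([-103.9, -463.7,    6.1]), np.float64(-0.087), 'yaw', np.float64(-0.0874))
```

View pics/c5.png

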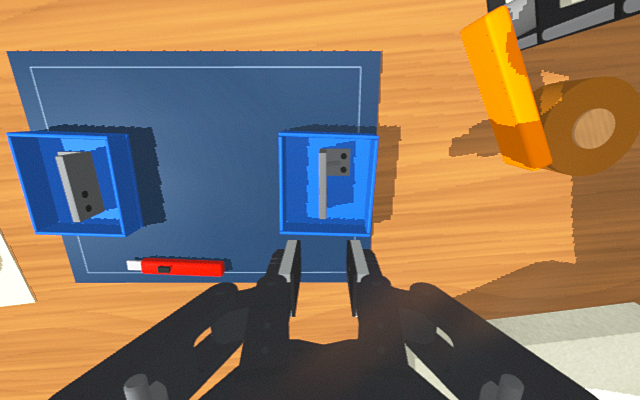

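Both brackets stand in their bins: left at (85,185), right at (325,180), foot outwards. The knife at (190,267) is untouched. Next is the carton.

Scaled: -464 mm / 600 = -0.7733, -104 mm / 600 = -0.1733, -0.087 rad / 2 = -0.0435.

>>> jog_arm(motion=[{"grip": 1,"linear": [-0.1733,-0.7733,0],"twist": -0.0435},{"grip": 1,"linear": [-0.1733,-0.7733,0],"twist": -0.0435},{"grip": 1,"linear": [-0.1733,-0.7733,0],"twist": -0.0435},{"grip": 1,"linear": [-0.1733,-0.7733,0],"twist": -0.0435},{"grip": 1,"linear": [-0.1733,-0.7733,0],"twist": -0.0435},{"grip": 1,"linear": [-0.1733,-0.7733,0],"twist": -0.0435},{"grip": 1,"linear": [-0.1733,-0.7733,0],"twist": -0.0435},{"grip": 1,"linear": [-0.1733,-0.7733,0],"twist": -0.0435},{"grip": 1,"linear": [-0.1733,-0.7733,0],"twist": -0.0435},{"grip": 1,"linear": [-0.1733,-0.7733,0],"twist": -0.0435},{"grip": 1,"linear": [-0.1733,-0.7733,0],"twist": -0.0435},{"grip": 1,"linear": [-0.1733,-0.7733,0],"twist": -0.0435},{"grip": 1,"linear": [-0.1733,-0.7733,0],"twist": -0.0435}])

```text
time: 15.7
ee_pos: [454.2, 125.1, 345.9]
ee_rot: [0.0, 1.0, -0.001, -0.001]
ft_force: [-0.7, -1.2, 0.4]
finger_gap: 0.999
gripper_force: 0.0
```

```bash
python3 - <<'E'
from h import *
print(bot.observe()['ee_pos'])
s=snap('wrist');im=cv2.cvtColor(s['color'],cv2.COLOR_RGB2BGR)
u,v=proj(s,[565,121,36])[0].astype(int);print(u,v)
x0,y0=max(u-80,0),max(v-60,0);print(x0,y0)
c=cv2.resize(im[y0:y0+120,x0:x0+160],None,fx=5,fy=5,interpolation=cv2.INTER_CUBIC)
for k in range(0,800,50): c[0:(14 if k%100==0 else 7),k]=(0,0,255)
for k in range(0,600,50): c[k,0:(14 if k%100==0 else 7)]=(0,0,255)
cv2.imwrite('pics/c6.png',c)
E
```

```text
[454.24769671 125.13683925 345.94480369]
326 73
246 13
```

View pics/c6.png

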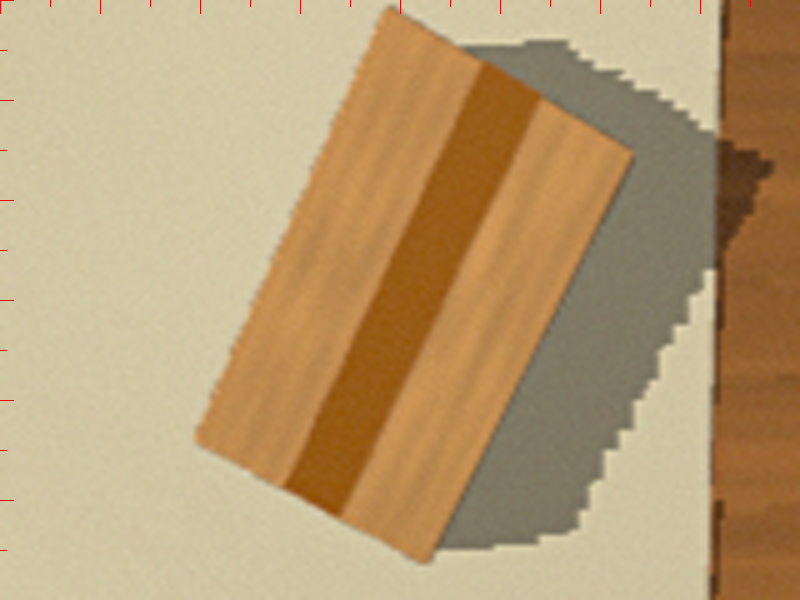

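The crop shows the carton's top face with corners (388,6), (633,150), (428,562) and (195,438).

```bash
python3 - <<'E'
from h import *
s=snap('wrist')
p=(np.array([(388,6),(633,150),(428,562),(195,438)])+.5)/5-.5+[246,13]
P=ray(s,p,36);print(P.round(1))
print('sides',[np.linalg.norm(P[i]-P[(i+1)%4]).round(1) for i in range(4)])
c=P.mean(0);d=(P[0]+P[1]-P[2]-P[3]);y=np.arctan2(d[1],d[0]);print(c,y)
print(go([c[0],c[1],180],y))
E
```

```text
[[612.5 123.6  36. ]
 [590.3  80.2  36. ]
 [519.8 116.1  36. ]
 [542.3 159.9  36. ]]
sides [np.float64(48.7), np.float64(79.1), np.float64(49.3), np.float64(79.0)]
[566.23403121 119.95169715  36.        ] -0.47399715382955665
(array([111.8,   4.6, 166.4]), np.float64(0.472), 'yaw', np.float64(-0.0022))
```

Scaled: 112 mm / 600 = 0.1867, 4.6 mm / 600 = 0.0077, 0.472 rad / 2 = 0.236.

>>> jog_arm(motion=[{"grip": 1,"linear": [0.1867,0.0077,0.0333],"twist": 0.236},{"grip": 1,"linear": [0.1867,0.0077,0.1],"twist": 0.236},{"grip": 1,"linear": [0.1867,0.0077,0.1333],"twist": 0.236},{"grip": 1,"linear": [0.1867,0.0077,0.15],"twist": 0.236},{"grip": 1,"linear": [0.1867,0.0077,0.1667],"twist": 0.236},{"grip": 1,"linear": [0.1867,0.0077,0.1667],"twist": 0.236},{"grip": 1,"linear": [0.1867,0.0077,0.1667],"twist": 0.236}])

```text
time: 16.5
ee_pos: [566.2, 121.1, 248.2]
ee_rot: [-0.001, 0.972, -0.233, 0.001]
ft_force: [-0.1, 0.1, 0.7]
finger_gap: 1.001
gripper_force: 0.0
```

```bash
python3 - <<'E'
from h import *
print(bot.observe()['ee_pos'],go([566.2,120,184],-.474))
E
```

```text
[566.2318306  121.05391656 248.193497  ] (array([ 0.4,  1. , 64.2]), np.float64(0.003), 'yaw', np.float64(-0.4711))
```

Scaled: 62 mm / 600 = 0.1033, 58 mm / 600 = 0.0967, 0.002 rad / 2 = 0.001.

>>> jog_arm(motion=[{"grip": 1,"linear": [0.0007,0.001,0.0667],"twist": 0.001},{"grip": 1,"linear": [0.0007,0.001,0.0967],"twist": 0.001},{"grip": 1,"linear": [0.0007,0.001,0.1033],"twist": 0.001},{"grip": 1,"linear": [0.0007,0.001,0.1033],"twist": 0.001},{"grip": 1,"linear": [0.0007,0.001,0.1033],"twist": 0.001},{"grip": 0.4,"linear": [0.0007,0.001,0.1033],"twist": 0.001},{"grip": 0.4,"linear": [0.0007,0.001,0.1033],"twist": 0.001},{"grip": 0.4,"linear": [0.0007,0.001,0.1033],"twist": 0.001},{"grip": 0.4,"linear": [0.0007,0.001,0.1033],"twist": 0.001},{"grip": 0.4,"linear": [0.0007,0.001,0.1033],"twist": 0.001}], squeeze=40)

```text
time: 17.5
ee_pos: [566.7, 120.5, 185.8]
ee_rot: [-0.0, 0.972, -0.235, 0.0]
ft_force: [-2.0, 1.2, 6.9]
finger_gap: 0.573
gripper_force: 42.2
```

Scaled: -120 mm / 600 = -0.2, -90 mm / 600 = -0.15.

>>> jog_arm(motion=[{"grip": 0.4,"linear": [0,0,-0.0667],"twist": 0},{"grip": 0.4,"linear": [0,0,-0.15],"twist": 0},{"grip": 0.4,"linear": [0,0,-0.2],"twist": 0},{"grip": 0.4,"linear": [0,0,-0.2],"twist": 0},{"grip": 0.4,"linear": [0,0,-0.2],"twist": 0},{"grip": 0.4,"linear": [0,0,-0.2],"twist": 0}])

```text
time: 18.1
ee_pos: [565.9, 120.1, 303.5]
ee_rot: [0.001, 0.972, -0.235, -0.001]
ft_force: [-0.3, -0.1, -2.0]
finger_gap: 0.57
gripper_force: 42.9
```

```bash
python3 - <<'E'
from h import *
print(bot.observe()['ee_pos'],bot.observe()['finger_gap'],go([535,-216.7,250],-.0875))
E
```

```text
[565.87313945 120.05831078 303.5142767 ] 0.5699914801760579 (array([126.6, 313.6,  53.5]), np.float64(-0.388), 'yaw', np.float64(-0.4752))
```

Scaled: 313.6 mm / 600 = 0.5227, 126.6 mm / 600 = 0.211, -0.388 rad / 2 = -0.194.

>>> jog_arm(motion=[{"grip": 0.4,"linear": [0.211,0.5227,0],"twist": -0.194},{"grip": 0.4,"linear": [0.211,0.5227,0],"twist": -0.194},{"grip": 0.4,"linear": [0.211,0.5227,0],"twist": -0.194},{"grip": 0.4,"linear": [0.211,0.5227,0],"twist": -0.194},{"grip": 0.4,"linear": [0.211,0.5227,0],"twist": -0.194},{"grip": 0.4,"linear": [0.211,0.5227,0],"twist": -0.194},{"grip": 0.4,"linear": [0.211,0.5227,0],"twist": -0.194},{"grip": 0.4,"linear": [0.211,0.5227,0.05],"twist": -0.194},{"grip": 0.4,"linear": [0.211,0.5227,0.0883],"twist": -0.194},{"grip": 0.4,"linear": [0.211,0.5227,0.0883],"twist": -0.194},{"grip": 0.4,"linear": [0.211,0.5227,0.0883],"twist": -0.194},{"grip": 0.4,"linear": [0.211,0.5227,0.0883],"twist": -0.194},{"grip": 0.4,"linear": [0.211,0.5227,0.0883],"twist": -0.194}])

```text
time: 19.4
ee_pos: [536.3, -216.1, 252.9]
ee_rot: [0.0, 0.999, -0.043, 0.001]
ft_force: [0.3, -0.2, -1.5]
finger_gap: 0.579
gripper_force: 42.8
```

```bash
python3 - <<'E'
from h import *
print(bot.observe()['ee_pos'],bot.observe()['finger_gap'],go([535,-216.7,188.5],-.0875))
E
```

```text
[ 536.3289707  -216.09221393  252.90352843] 0.5785243591741547 (array([-1.3,  0.7, 64.4]), np.float64(0.002), 'yaw', np.float64(-0.0859))
```

Scaled: 63 mm / 600 = 0.105, -1.3 mm / 600 = -0.0022, 0.002 rad / 2 = 0.001.

>>> jog_arm(motion=[{"grip": 0.4,"linear": [-0.0022,0.0012,0.05],"twist": 0.001},{"grip": 0.4,"linear": [-0.0022,0.0012,0.0833],"twist": 0.001},{"grip": 0.4,"linear": [-0.0022,0.0012,0.1],"twist": 0.001},{"grip": 0.4,"linear": [-0.0022,0.0012,0.105],"twist": 0.001},{"grip": 0.4,"linear": [-0.0022,0.0012,0.105],"twist": 0.001},{"grip": 0.4,"linear": [-0.0022,0.0012,0.105],"twist": 0.001}])

```text
time: 20.0
ee_pos: [535.0, -217.0, 189.9]
ee_rot: [0.0, 0.999, -0.044, 0.001]
ft_force: [0.5, 0.4, -1.8]
finger_gap: 0.576
gripper_force: 42.9
```

Scaled: 3.4 mm / 600 = 0.0057, 3.2 mm / 600 = 0.0053.

>>> jog_arm(motion=[{"grip": 0.4,"linear": [0,0,0.0025],"twist": 0},{"grip": 0.4,"linear": [0,0,0.0045],"twist": 0},{"grip": 0.4,"linear": [0,0,0.0053],"twist": 0},{"grip": 0.4,"linear": [0,0,0.0057],"twist": 0},{"grip": 0.4,"linear": [0,0,0.0057],"twist": 0}])

```text
time: 20.5
ee_pos: [534.6, -217.0, 186.8]
ee_rot: [0.0, 0.999, -0.044, 0.001]
ft_force: [-2.9, 0.4, 7.4]
finger_gap: 0.575
gripper_force: 44.3
```

Scaled: -160 mm / 600 = -0.2667, -150 mm / 600 = -0.25.

>>> jog_arm(motion=[{"grip": 0.85,"linear": [0,0,0],"twist": 0},{"grip": 0.85,"linear": [0,0,0],"twist": 0},{"grip": 0.85,"linear": [0,0,0],"twist": 0},{"grip": 0.85,"linear": [0,0,-0.0333],"twist": 0},{"grip": 0.85,"linear": [0,0,-0.1],"twist": 0},{"grip": 0.85,"linear": [-0.05,0,-0.1833],"twist": 0},{"grip": 0.85,"linear": [-0.1167,0,-0.25],"twist": 0},{"grip": 0.85,"linear": [-0.15,0,-0.2667],"twist": 0},{"grip": 0.85,"linear": [-0.15,0,-0.2667],"twist": 0},{"grip": 0.85,"linear": [-0.15,0,-0.2667],"twist": 0}])

```text
time: 21.5
ee_pos: [444.4, -209.0, 346.4]
ee_rot: [-0.0, 0.999, -0.044, 0.001]
ft_force: [0.6, -0.2, -0.7]
finger_gap: 0.846
gripper_force: 0.0
```

```bash
python3 - <<'E'
from h import *
print(bot.observe()['ee_pos'],go([376,114,345],0))
s=snap('wrist');im=cv2.cvtColor(s['color'],cv2.COLOR_RGB2BGR)
u,v=proj(s,[534,-217,37])[0].astype(int)
x0,y0=max(u-80,0),max(v-60,0);print(x0,y0)
c=cv2.resize(im[y0:y0+120,x0:x0+160],None,fx=5,fy=5,interpolation=cv2.INTER_CUBIC)
for k in range(0,800,50): c[0:(14 if k%100==0 else 7),k]=(0,0,255)
for k in range(0,600,50): c[k,0:(14 if k%100==0 else 7)]=(0,0,255)
cv2.imwrite('pics/c7.png',c)
E
cat > /dev/null
```

```text
[ 444.3957429  -209.02939888  346.38210154] (array([ -96.8, -315.7,    1.4]), np.float64(-0.089), 'yaw', np.float64(-0.0889))
242 39
```

View pics/c7.png

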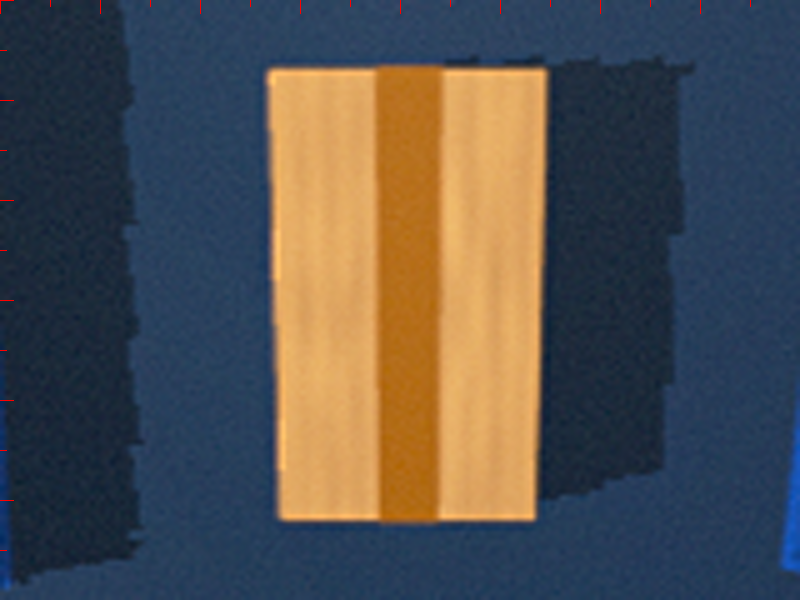

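The crop shows the carton top with corners (267,67), (547,67), (536,521) and (278,521), looking square to the mat.

```bash
python3 - <<'E'
from h import *
s=snap('wrist')
p=(np.array([(267,67),(547,67),(536,521),(278,521)])+.5)/5-.5+[242,39]
P=ray(s,p,37)
print('sides',[np.linalg.norm(P[i]-P[(i+1)%4]).round(1) for i in range(4)])
c=P.mean(0);d=(P[0]+P[1]-P[2]-P[3]);y=np.arctan2(d[1],d[0]);print(c,y)
print(go([405,115,300],0))
E
```

```text
sides [np.float64(49.8), np.float64(79.5), np.float64(50.3), np.float64(79.5)]
[ 533.58059615 -217.45386294   37.        ] -0.0890067931814185
(array([ -68.7, -319.2,   44.9]), np.float64(-0.089), 'yaw', np.float64(-0.0888))
```

Scaled: -319 mm / 600 = -0.5317, -69 mm / 600 = -0.115, -0.089 rad / 2 = -0.0445.

>>> jog_arm(motion=[{"grip": 1,"linear": [-0.115,-0.5317,0],"twist": -0.0445},{"grip": 1,"linear": [-0.115,-0.5317,0],"twist": -0.0445},{"grip": 1,"linear": [-0.115,-0.5317,0],"twist": -0.0445},{"grip": 1,"linear": [-0.115,-0.5317,0],"twist": -0.0445},{"grip": 1,"linear": [-0.115,-0.5317,0],"twist": -0.0445},{"grip": 1,"linear": [-0.115,-0.5317,0],"twist": -0.0445},{"grip": 1,"linear": [-0.115,-0.5317,0.0333],"twist": -0.0445},{"grip": 1,"linear": [-0.115,-0.5317,0.075],"twist": -0.0445},{"grip": 1,"linear": [-0.115,-0.5317,0.075],"twist": -0.0445},{"grip": 1,"linear": [-0.115,-0.5317,0.075],"twist": -0.0445}])

```text
time: 22.6
ee_pos: [404.6, 115.0, 299.8]
ee_rot: [0.001, 1.0, 0.0, -0.001]
ft_force: [-0.4, 0.1, 0.5]
finger_gap: 0.996
gripper_force: 0.0
```

```bash
cat > tin.py <<'E'
from h import *
import sys
g,h,z=map(float,sys.argv[2:5]) if len(sys.argv)>4 else (455,114,30)
s=snap('wrist');im=cv2.cvtColor(s['color'],cv2.COLOR_RGB2BGR);hsv=cv2.cvtColor(im,cv2.COLOR_BGR2HSV)
u,v=proj(s,[g,h,z])[0]
rng=((80,0,120),(130,60,255)) if sys.argv[1]=='tin' else ((8,150,50),(18,255,215))
m=cv2.inRange(hsv,*rng)
for c in cv2.findContours(m,0,1)[0]:
    if cv2.contourArea(c)>150 and abs(cv2.pointPolygonTest(cv2.convexHull(c),(float(u),float(v)),True))<60:
        k=cv2.convexHull(c).reshape(-1,2);P=ray(s,k,z)[:,:2]
        (cc,r)=cv2.minEnclosingCircle(P.astype(np.float32));print('circ',cc,r,'ell',ray(s,[cv2.fitEllipse(k)[0]],z).round(1),cv2.contourArea(c))
print(bot.observe()['ee_pos'])
x0,y0=max(int(u)-80,0),max(int(v)-60,0);cv2.imwrite('pics/last.png',im[y0:y0+120,x0:x0+160])
E
python3 tin.py tin
```

```text
circ (454.6294250488281, 114.15217590332031) 22.504777908325195 ell [[455.4 114.2  30. ]] 2137.0
[404.88094235 114.85872399 300.55042891]
```

Scaled: 114 mm / 600 = 0.19, 110 mm / 600 = 0.1833.

>>> jog_arm(motion=[{"grip": 1,"linear": [0.0838,0.0012,0.0333],"twist": 0},{"grip": 1,"linear": [0.0838,0.0012,0.1],"twist": 0},{"grip": 1,"linear": [0.0838,0.0012,0.15],"twist": 0},{"grip": 1,"linear": [0.0838,0.0012,0.1833],"twist": 0},{"grip": 1,"linear": [0.0838,0.0012,0.19],"twist": 0},{"grip": 1,"linear": [0.0838,0.0012,0.19],"twist": 0},{"grip": 1,"linear": [0.0838,0.0012,0.19],"twist": 0},{"grip": 0.4,"linear": [0.0838,0.0012,0.19],"twist": 0},{"grip": 0.4,"linear": [0.0838,0.0012,0.19],"twist": 0},{"grip": 0.4,"linear": [0.0838,0.0012,0.19],"twist": 0},{"grip": 0.4,"linear": [0.0838,0.0012,0.19],"twist": 0},{"grip": 0.4,"linear": [0.0838,0.0012,0.19],"twist": 0}], squeeze=40)

```text
time: 23.85
ee_pos: [454.8, 114.4, 187.4]
ee_rot: [-0.0, 1.0, 0.0, 0.001]
ft_force: [-3.3, -0.6, 10.4]
finger_gap: 0.51
gripper_force: 39.3
```

Scaled: -120 mm / 600 = -0.2, -90 mm / 600 = -0.15.

>>> jog_arm(motion=[{"grip": 0.4,"linear": [0,0,-0.0667],"twist": 0},{"grip": 0.4,"linear": [0,0,-0.15],"twist": 0},{"grip": 0.4,"linear": [0,0,-0.2],"twist": 0},{"grip": 0.4,"linear": [0,0,-0.2],"twist": 0},{"grip": 0.4,"linear": [0,0,-0.2],"twist": 0}])

```text
time: 24.35
ee_pos: [454.3, 114.1, 307.0]
ee_rot: [-0.001, 1.0, 0.0, 0.001]
ft_force: [-0.3, -0.6, -1.3]
finger_gap: 0.503
gripper_force: 41.7
```

```bash
python3 - <<'E'
from h import *
print(bot.observe()['ee_pos'],bot.observe()['finger_gap'],go([533.6,-217.2,260],-.0875))
E
```

```text
[454.33933063 114.11264912 307.01977095] 0.5034432566049296 (array([ 79.2, 331.3,  47. ]), np.float64(0.088), 'yaw', np.float64(0.0001))
```

Scaled: 331.3 mm / 600 = 0.5522, 79.2 mm / 600 = 0.132, 0.088 rad / 2 = 0.044.

>>> jog_arm(motion=[{"grip": 0.4,"linear": [0.132,0.5522,0],"twist": 0.044},{"grip": 0.4,"linear": [0.132,0.5522,0],"twist": 0.044},{"grip": 0.4,"linear": [0.132,0.5522,0],"twist": 0.044},{"grip": 0.4,"linear": [0.132,0.5522,0],"twist": 0.044},{"grip": 0.4,"linear": [0.132,0.5522,0],"twist": 0.044},{"grip": 0.4,"linear": [0.132,0.5522,0],"twist": 0.044},{"grip": 0.4,"linear": [0.132,0.5522,0],"twist": 0.044},{"grip": 0.4,"linear": [0.132,0.5522,0.05],"twist": 0.044},{"grip": 0.4,"linear": [0.132,0.5522,0.0783],"twist": 0.044},{"grip": 0.4,"linear": [0.132,0.5522,0.0783],"twist": 0.044},{"grip": 0.4,"linear": [0.132,0.5522,0.0783],"twist": 0.044},{"grip": 0.4,"linear": [0.132,0.5522,0.0783],"twist": 0.044},{"grip": 0.4,"linear": [0.132,0.5522,0.0783],"twist": 0.044},{"grip": 0.4,"linear": [0.132,0.5522,0.0783],"twist": 0.044}])

```text
time: 25.75
ee_pos: [534.1, -216.8, 260.3]
ee_rot: [0.0, 0.999, -0.044, 0.001]
ft_force: [-0.8, 0.3, 0.3]
finger_gap: 0.507
gripper_force: 41.8
```

```bash
python3 - <<'E'
from h import *
print(bot.observe()['ee_pos'],bot.observe()['finger_gap'],go([533.6,-217.2,224],-.0875))
E
```

```text
[ 534.12839541 -216.84578572  260.30026332] 0.5069974052481885 (array([-0.5,  0.4, 36.3]), np.float64(0.0), 'yaw', np.float64(-0.0872))
```

Scaled: 36 mm / 600 = 0.06, 32 mm / 600 = 0.0533.

>>> jog_arm(motion=[{"grip": 0.4,"linear": [-0.0008,0.0007,0.0333],"twist": 0},{"grip": 0.4,"linear": [-0.0008,0.0007,0.0533],"twist": 0},{"grip": 0.4,"linear": [-0.0008,0.0007,0.06],"twist": 0},{"grip": 0.4,"linear": [-0.0008,0.0007,0.06],"twist": 0},{"grip": 0.4,"linear": [-0.0008,0.0007,0.06],"twist": 0},{"grip": 0.4,"linear": [-0.0008,0.0007,0.06],"twist": 0}])

```text
time: 26.35
ee_pos: [533.6, -217.5, 223.7]
ee_rot: [0.0, 0.999, -0.044, 0.0]
ft_force: [0.1, 0.5, -0.9]
finger_gap: 0.506
gripper_force: 41.8
```

Scaled: 1.6 mm / 600 = 0.0027, 1.3 mm / 600 = 0.0022.

>>> jog_arm(motion=[{"grip": 0.4,"linear": [0,0,0.0012],"twist": 0},{"grip": 0.4,"linear": [0,0,0.0022],"twist": 0},{"grip": 0.4,"linear": [0,0,0.0027],"twist": 0},{"grip": 0.4,"linear": [0,0,0.0027],"twist": 0}])

```text
time: 26.75
ee_pos: [533.4, -217.5, 222.5]
ee_rot: [0.0, 0.999, -0.044, 0.0]
ft_force: [-1.7, 1.1, 5.6]
finger_gap: 0.507
gripper_force: 42.4
```

Scaled: -120 mm / 600 = -0.2, -100 mm / 600 = -0.1667.

>>> jog_arm(motion=[{"grip": 0.8,"linear": [0,0,0],"twist": 0},{"grip": 0.8,"linear": [0,0,0],"twist": 0},{"grip": 0.8,"linear": [0,0,0],"twist": 0},{"grip": 0.8,"linear": [0,0,-0.0333],"twist": 0},{"grip": 0.8,"linear": [0,0,-0.1],"twist": 0},{"grip": 0.8,"linear": [-0.05,0,-0.1667],"twist": 0},{"grip": 0.8,"linear": [-0.1167,0,-0.2],"twist": 0},{"grip": 0.8,"linear": [-0.15,0,-0.2],"twist": 0},{"grip": 0.8,"linear": [-0.15,0,-0.2],"twist": 0},{"grip": 0.8,"linear": [-0.15,0,-0.2],"twist": 0}])

```text
time: 27.75
ee_pos: [443.6, -209.6, 342.3]
ee_rot: [0.0, 0.999, -0.044, 0.001]
ft_force: [0.5, 0.2, -0.5]
finger_gap: 0.8
gripper_force: 0.0
```

```bash
python3 tin.py tin 533.6 -217.2 65; python3 -c "
from h import *
print(go([480,335,345],0))"
```

```text
circ (532.8057861328125, -217.9225311279297) 22.990394592285156 ell [[ 533.6 -218.4   65. ]] 2362.5
[ 444.06400305 -209.64235362  341.91868329]
(array([ -11.9, -545.7,   -3.1]), np.float64(-0.088), 'yaw', np.float64(-0.0877))
```

Scaled: -546 mm / 600 = -0.91, -12 mm / 600 = -0.02, -0.088 rad / 2 = -0.044.

>>> jog_arm(motion=[{"grip": 1,"linear": [-0.02,-0.91,-0.005],"twist": -0.044},{"grip": 1,"linear": [-0.02,-0.91,-0.005],"twist": -0.044},{"grip": 1,"linear": [-0.02,-0.91,-0.005],"twist": -0.044},{"grip": 1,"linear": [-0.02,-0.91,-0.005],"twist": -0.044},{"grip": 1,"linear": [-0.02,-0.91,-0.005],"twist": -0.044},{"grip": 1,"linear": [-0.02,-0.91,-0.005],"twist": -0.044},{"grip": 1,"linear": [-0.02,-0.91,-0.005],"twist": -0.044},{"grip": 1,"linear": [-0.02,-0.91,-0.005],"twist": -0.044},{"grip": 1,"linear": [-0.02,-0.91,-0.005],"twist": -0.044},{"grip": 1,"linear": [-0.02,-0.91,-0.005],"twist": -0.044},{"grip": 1,"linear": [-0.02,-0.91,-0.005],"twist": -0.044},{"grip": 1,"linear": [-0.02,-0.91,-0.005],"twist": -0.044},{"grip": 1,"linear": [-0.02,-0.91,-0.005],"twist": -0.044},{"grip": 1,"linear": [-0.02,-0.91,-0.005],"twist": -0.044}])

```text
time: 29.2
ee_pos: [479.7, 335.2, 343.8]
ee_rot: [0.001, 1.0, 0.0, -0.001]
ft_force: [0.7, -0.8, 0.6]
finger_gap: 0.999
gripper_force: 0.0
```

```bash
python3 tin.py roll 556 335 26; python3 -c "
from h import *
print(go([556,335,260],0))"
```

```text
circ (556.2705078125, 335.2886962890625) 29.380643844604492 ell [[557.2 335.3  26. ]] 2878.5
[479.78107584 334.79335801 344.19769338]
(array([76.2, -0.2, 84.2]), np.float64(-0.0), 'yaw', np.float64(-0.0004))
```

Scaled: 159 mm / 600 = 0.265, 157 mm / 600 = 0.2617.

>>> jog_arm(motion=[{"grip": 1,"linear": [0.1283,-0.0007,0.05],"twist": 0},{"grip": 1,"linear": [0.1283,-0.0007,0.1167],"twist": 0},{"grip": 1,"linear": [0.1283,-0.0007,0.1833],"twist": 0},{"grip": 1,"linear": [0.1283,-0.0007,0.2417],"twist": 0},{"grip": 1,"linear": [0.1283,-0.0007,0.2617],"twist": 0},{"grip": 1,"linear": [0.1283,-0.0007,0.265],"twist": 0},{"grip": 1,"linear": [0.1283,-0.0007,0.265],"twist": 0},{"grip": 1,"linear": [0.1283,-0.0007,0.265],"twist": 0},{"grip": 0.5,"linear": [0.1283,-0.0007,0.265],"twist": 0},{"grip": 0.5,"linear": [0.1283,-0.0007,0.265],"twist": 0},{"grip": 0.5,"linear": [0.1283,-0.0007,0.265],"twist": 0},{"grip": 0.5,"linear": [0.1283,-0.0007,0.265],"twist": 0},{"grip": 0.5,"linear": [0.1283,-0.0007,0.265],"twist": 0}], squeeze=40)

```text
time: 30.55
ee_pos: [556.8, 336.2, 188.1]
ee_rot: [-0.001, 1.0, 0.0, 0.001]
ft_force: [-3.4, -1.1, 10.8]
finger_gap: 0.671
gripper_force: 40.4
```

Scaled: -120 mm / 600 = -0.2, -90 mm / 600 = -0.15.

>>> jog_arm(motion=[{"grip": 0.5,"linear": [0,0,-0.0667],"twist": 0},{"grip": 0.5,"linear": [0,0,-0.15],"twist": 0},{"grip": 0.5,"linear": [0,0,-0.2],"twist": 0},{"grip": 0.5,"linear": [0,0,-0.2],"twist": 0},{"grip": 0.5,"linear": [0,0,-0.2],"twist": 0}])

```text
time: 31.05
ee_pos: [556.4, 335.8, 307.1]
ee_rot: [-0.001, 1.0, 0.0, 0.001]
ft_force: [-0.7, -0.8, -1.8]
finger_gap: 0.672
gripper_force: 43.2
```

```bash
python3 - <<'E'
from h import *
print(bot.observe()['ee_pos'],bot.observe()['finger_gap'],go([618.3,-224.7,250],-.0875))
E
```

```text
[556.3931767  335.76214587 307.0945006 ] 0.6722398951330838 (array([ 61.8, 560.5,  57.1]), np.float64(0.088), 'yaw', np.float64(0.0002))
```

Scaled: 560.5 mm / 600 = 0.9342, 62 mm / 600 = 0.1033, 0.088 rad / 2 = 0.044.

>>> jog_arm(motion=[{"grip": 0.5,"linear": [0.1033,0.9342,0],"twist": 0.044},{"grip": 0.5,"linear": [0.1033,0.9342,0],"twist": 0.044},{"grip": 0.5,"linear": [0.1033,0.9342,0],"twist": 0.044},{"grip": 0.5,"linear": [0.1033,0.9342,0],"twist": 0.044},{"grip": 0.5,"linear": [0.1033,0.9342,0],"twist": 0.044},{"grip": 0.5,"linear": [0.1033,0.9342,0],"twist": 0.044},{"grip": 0.5,"linear": [0.1033,0.9342,0],"twist": 0.044},{"grip": 0.5,"linear": [0.1033,0.9342,0],"twist": 0.044},{"grip": 0.5,"linear": [0.1033,0.9342,0],"twist": 0.044},{"grip": 0.5,"linear": [0.1033,0.9342,0],"twist": 0.044},{"grip": 0.5,"linear": [0.1033,0.9342,0],"twist": 0.044},{"grip": 0.5,"linear": [0.1033,0.9342,0],"twist": 0.044},{"grip": 0.5,"linear": [0.1033,0.9342,0.05],"twist": 0.044},{"grip": 0.5,"linear": [0.1033,0.9342,0.095],"twist": 0.044},{"grip": 0.5,"linear": [0.1033,0.9342,0.095],"twist": 0.044},{"grip": 0.5,"linear": [0.1033,0.9342,0.095],"twist": 0.044},{"grip": 0.5,"linear": [0.1033,0.9342,0.095],"twist": 0.044},{"grip": 0.5,"linear": [0.1033,0.9342,0.095],"twist": 0.044}])

```text
time: 32.85
ee_pos: [619.3, -224.5, 250.3]
ee_rot: [0.0, 0.999, -0.044, 0.001]
ft_force: [0.5, -0.1, -1.0]
finger_gap: 0.666
gripper_force: 43.3
```

```bash
python3 - <<'E'
from h import *
print(bot.observe()['ee_pos'],bot.observe()['finger_gap'],go([618.3,-224.7,191],-.0875))
E
```

```text
[ 619.2878053  -224.47906732  250.34397257] 0.6662507540896937 (array([-1. ,  0.3, 59.3]), np.float64(0.0), 'yaw', np.float64(-0.0871))
```

Scaled: 61 mm / 600 = 0.1017, 60 mm / 600 = 0.1.

>>> jog_arm(motion=[{"grip": 0.5,"linear": [-0.0017,0.0005,0.05],"twist": 0},{"grip": 0.5,"linear": [-0.0017,0.0005,0.0833],"twist": 0},{"grip": 0.5,"linear": [-0.0017,0.0005,0.0967],"twist": 0},{"grip": 0.5,"linear": [-0.0017,0.0005,0.0983],"twist": 0},{"grip": 0.5,"linear": [-0.0017,0.0005,0.1],"twist": 0},{"grip": 0.5,"linear": [-0.0017,0.0005,0.1017],"twist": 0},{"grip": 0.5,"linear": [-0.0017,0.0005,0.1017],"twist": 0}])

```text
time: 33.55
ee_pos: [618.3, -225.0, 189.2]
ee_rot: [0.0, 0.999, -0.044, 0.001]
ft_force: [-0.2, 1.7, 3.8]
finger_gap: 0.674
gripper_force: 43.7
```

Contact is felt. Release, rise and back off for a final look.

Scaled: -200 mm / 600 = -0.3333, -190 mm / 600 = -0.3167.

>>> jog_arm(motion=[{"grip": 0.9,"linear": [0,0,0.0005],"twist": 0},{"grip": 0.9,"linear": [0,0,0.0005],"twist": 0},{"grip": 0.9,"linear": [0,0,0.0005],"twist": 0},{"grip": 0.9,"linear": [0,0,-0.0333],"twist": 0},{"grip": 0.9,"linear": [0,0,-0.1],"twist": 0},{"grip": 0.9,"linear": [0,0,-0.1833],"twist": 0},{"grip": 0.9,"linear": [0,0,-0.2667],"twist": 0},{"grip": 0.9,"linear": [-0.0667,0,-0.3167],"twist": 0},{"grip": 0.9,"linear": [-0.15,0,-0.3333],"twist": 0},{"grip": 0.9,"linear": [-0.2333,0,-0.3333],"twist": 0},{"grip": 0.9,"linear": [-0.2333,0,-0.3333],"twist": 0},{"grip": 0.9,"linear": [-0.2333,0,-0.3333],"twist": 0}])

```text
time: 34.75
ee_pos: [477.0, -212.7, 388.8]
ee_rot: [0.0, 0.999, -0.044, 0.001]
ft_force: [0.9, -0.2, 1.2]
finger_gap: 0.9
gripper_force: 0.0
```

```bash
python3 tin.py roll 618 -225 27;python3 tin.py tin 533.6 -217.2 65; python3 -c "
from h import *
snap('wrist','w9.png')"
```

```text
circ (363.99951171875, -126.21138763427734) 494.6905212402344 ell [[488.7  -7.4  27. ]] 173483.5
[ 478.15945892 -212.70825559  388.52987709]
circ (532.8667602539062, -218.58372497558594) 22.572172164916992 ell [[ 533.6 -218.5   65. ]] 1452.5
[ 478.7697066  -212.73338315  388.1423379 ]
```

View pics/w9.png

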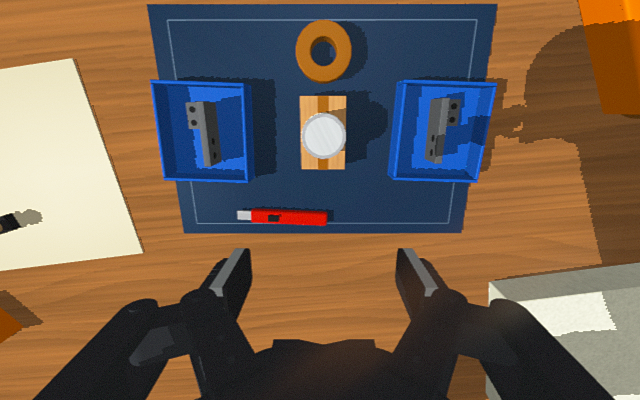

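The final view shows brackets upright in both bins (205,135; 440,130), carton square at (323,133), tin on it, roll at (323,50) with a gap, knife unmoved.

```bash
python3 -c "
from workcell import bot
print(bot.job_done())"
```

```text
the job is handed in; nothing more can be done
None
```

The shelf kit is set out on the mat as asked and handed in after about 35 s: brackets upright in their bins, carton and tin within about 1 mm of centre, and the tape behind the carton with a gap of about 15 mm; the knife was not touched and the stamp was never approached.

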